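Polish the foot joint of a banquet candelabra

ROBOT

A 7-joint arm with a two-finger parallel gripper is mounted at the origin on the work surface. World frame = base frame: x ahead of the robot, y to its left, z up, the work surface at z = 0. Lengths are in m, angles in rad, forces in N, time in s.
With the tool pointing down it reaches from about 0.4 to 0.925 m from the base axis. Payload 4.1 kg.
Tool frame: the origin (TCP) lies on the centre line of the jaws, within the pads' length; the fingertips stand 22 mm ahead of it and the grasp point (between the pads) lies 3 mm ahead of it; z points along the fingers, y is the line along which they close (so a half turn about z gives the same grasp; the last joint's range is limited). The gripper opens to 85 mm and grips with 20 to 120 N. Pads are 22 mm wide; open, the fingers measure 114 mm over their backs; the gripper's body (76 mm by 85 mm) begins 54 mm behind the grasp point. The pads swing forward as they close: fully open they stand 13 mm farther back than shut.
Start: joints at [-1.324, 0.398, 0.045, 1.537, -0.019, 1.207, -0.051], TCP at [0.22, 0.612, 0.253] pointing down, gripper open.
Joint ranges: [-2.82, 2.82], [-0.49, 2.23], [-1.37, 1.46], [0, 2.46], [-1.36, 4.5], [0.23, 2], [-2.94, 2.94]. Speed limits (rad/s): [2.57, 2.57, 3.14, 3.14, 3.14, 3.14, 3.14].

INTERFACE

Orientations are given as a unit quaternion [x, y, z, w].
In Python, from plant import r, optics gives the robot as it stands.
- The arm moves only by the shell command python3 -m inch 'ROWS' [OPENING]. ROWS is JSON, a list of rows, each an object of numbers: "dx", "dy", "dz": the shift along the tool's x, y, z in units of 40 mm (1.0 is 40 mm); "spin": the turn about the tool's z in units of 5 degrees (1.0 is 5 degrees). In form: [{"dx": .., "dy": .., "dz": .., "spin": ..}, ...]. A call has 1 to 12 rows; each row shifts and turns the commanded pose from where the row before left it, along the tool's axes as they then stand; what a row does not reach is not made up. A row lasts 1/8 s, in which the tool goes at most 62.5 mm and 10.7 degrees, less where a joint would pass 70% of its speed; a pose out of reach is approached as far as the arm can. A call is refused whole if a number of a shift passes 1 or a number of a turn 1, either way. A call with a gripper value outside its range is refused whole. OPENING is the finger opening in mm, from 0 to 85.4, set as the call begins (- or left out, the last holds). The fingers move at their own pace and stop on an object; the grip force is fixed at half the most. Time passes only in rows, so rows that do not move let the fingers close. It gives the time, the measured TCP pose, the force, the opening and the grip force at its end, in the units of the state.
- r.read_state(): the state, without advancing time (a new reading comes with each control period).
- optics.camera(name): name is "scene" or "top" or "wrist"; returns a dict with "image" (420x560x3 uint8, red, green, blue), "mtx" (3x3 intrinsics, pixels), "view" (4x4, takes a point from world to camera coordinates); the wrist camera has in their place "hand_eye" (4x4, takes a point from camera to tool coordinates, whose origin is the TCP and whose axes are the flange's). Camera axes: x right, y down, z forward; pixel columns grow to the right and rows downward; lengths in m; the calibration is good to about 2 mm. The wrist camera is an equidistant fisheye: a pixel r from the principal point sees the ray r / f radians off the axis. A picture is of the moment at which its call begins: read the wrist's pose just before it. There is no depth.
- r.job_done(): hands the job in; it is judged then, once.
Trained networks look in a picture, given as the dict that the camera call returned (one of the last four; its "shot" number tells which), for a name from the list of things; names that differ only in an ending like _2 or _b are one class to them, and where a whole thing is asked for, a point or a joint stands for the part that bears it (a point fixed in the world has none). Each returns a list of dicts, best first, with "confidence" (0 to 1); they miss things now and then, are a little off and sometimes report something else, mostly with a low value. They report only what shows in the picture. A call takes as long as a camera call.
- optics.silhouettes(picture, target): "pixels" (420x560 bool, what is visible of it) and "extent" ([left, top, width, height] in pixels, round what is visible of it).
The state is a dict: "time_s": time; "q": joint angles; "joint_velocities": joint speeds; "joint_torque": joint torques, N m; "ee_pos": TCP position; "tcp_rot": TCP orientation; "wrist_force": force on the tool from outside, world axes, zero at the start; "torque": the same for the moment, N m; "finger_gap": opening from 0.0 (shut) to 1.0 (fully open); "grip_force": force on a finger pad.
Only numpy, scipy, OpenCV 4.12 (cv2) and the standard library are available. Lean on these libraries where they do the work, as an engineer would, in place of code of your own. Each camera call takes 0.05 s, during which the arm holds its last target. There are 200 camera calls.

TASK

Take the polishing stick from its holder and run its tip slowly, no faster than about 4 cm a second and lightly pressed in, along the joint at the foot of the candelabra's steel block where it meets the marble plinth: start at the block's left corner as seen from the robot, go round the corner nearest the robot and on to the right corner. The arms and stem are in the way overhead, so hold the stick leaning 25 to 30 degrees from upright, and do not press hard or touch the candelabra with anything but the stick. Then stand the stick back in its holder, tip down, let go, and leave the other tableware as it is.

Things in the scene. Friction and masses are not known exactly. Their poses are not given: they have to be found in the camera images.
- candelabra: heavy fixed candelabra: marble plinth 150 x 150 x 20 mm, on it centred a steel block 90 x 90 x 14 mm, stem 24 mm thick with a bulge 72 mm across at 170-195 mm height, two arms at 210-245 mm height out to y = +-120 mm, candles to 0.45 m. Origin: underside centre, z up; block corners: near the robot (-64 mm, 0), left (0, 64), right (0, -64)
- seam0 (a point): point 0 of 9 along the joint, on the line where block and plinth meet, 20 mm above the table: its left end, 5 mm short of the steel block's left corner
- seam1 (a point): point 1 of 9 along the joint, on the line where block and plinth meet, 20 mm above the table: on the straight between its neighbours, 21 mm from each
- seam2 (a point): point 2 of 9 along the joint, on the line where block and plinth meet, 20 mm above the table: on the straight between its neighbours, 21 mm from each
- seam3 (a point): point 3 of 9 along the joint, on the line where block and plinth meet, 20 mm above the table: on the straight between its neighbours, 21 mm from each
- seam4 (a point): point 4 of 9 along the joint, on the line where block and plinth meet, 20 mm above the table: the corner of the steel block nearest the robot, where the joint turns 90 degrees
- seam5 (a point): point 5 of 9 along the joint, on the line where block and plinth meet, 20 mm above the table: on the straight between its neighbours, 21 mm from each
- seam6 (a point): point 6 of 9 along the joint, on the line where block and plinth meet, 20 mm above the table: on the straight between its neighbours, 21 mm from each
- seam7 (a point): point 7 of 9 along the joint, on the line where block and plinth meet, 20 mm above the table: on the straight between its neighbours, 21 mm from each
- seam8 (a point): point 8 of 9 along the joint, on the line where block and plinth meet, 20 mm above the table: its right end, 5 mm short of the steel block's right corner
- stick: polishing stick 139 mm long, loose, about 60 g, standing tip down in its holder. From the tip end: sprung rubber ball tip 8 mm across, round steel shaft 9 mm thick to 60 mm, square wooden handle 14 x 14 mm from 60 to 135 mm. Origin: lowest point of the free tip; z along the stick towards the handle; x, y square to the handle's sides. Grip it e.g. 90 mm from the tip end
- tip_ball (a point): centre of the stick's ball tip (radius 4 mm); it lies 4 mm above the stick's origin on its axis and moves up the axis when the tip is pressed in
- tip (a joint): how far the sprung tip is pressed into the shaft, m: 0 free, 0.008 fully in. It begins to give at 1.2 N and is fully in at 3.6 N
- holder: fixed square wooden block 56 x 56 x 46 mm, with one vertical 12 mm square hole, 40 mm deep, whose mouth is bevelled out to 28 mm. Origin: centre of the underside
- holder_floor (a point): centre of the bottom of the holder's hole, 6 mm above the table
- tumbler: glass tumbler, 66 mm across, 110 mm tall, loose; it stands on the other side of the candelabra from the holder. Origin: centre of the underside
- salt: white ceramic salt cellar, 48 mm across, 66 mm tall, loose. Origin: centre of the underside
- pepper: white ceramic pepper cellar, 46 mm across, 63 mm tall, loose. Origin: centre of the underside
- cup: white coffee cup with handle, 76 mm across, 65 mm tall, loose. Origin: centre of the underside
- wineglass: wine glass, 68 mm across, 165 mm tall, loose. Origin: centre of the underside
- spoon: steel spoon lying on the table, loose. Origin: underside, middle

How it is judged:
On the way, in this order (a step that is already met when the one before it is completed fails the run):
1. the ball tip is within 12 mm of seam0, pressed in by 0.5 mm or more, the stick leaning 20 to 50 degrees from upright (distance between tip_ball and seam0 below 0.012 m and value of joint tip above 0.0005 m and angle between stick's own z axis and vertical between 0.349 and 0.873 rad), for 0.04 s.
2. the ball tip is within 12 mm of seam1, pressed in by 0.5 mm or more, the stick leaning 20 to 50 degrees from upright (distance between tip_ball and seam1 below 0.012 m and value of joint tip above 0.0005 m and angle between stick's own z axis and vertical between 0.349 and 0.873 rad), for 0.04 s.
3. the ball tip is within 12 mm of seam2, pressed in by 0.5 mm or more, the stick leaning 20 to 50 degrees from upright (distance between tip_ball and seam2 below 0.012 m and value of joint tip above 0.0005 m and angle between stick's own z axis and vertical between 0.349 and 0.873 rad), for 0.04 s.
4. the ball tip is within 12 mm of seam3, pressed in by 0.5 mm or more, the stick leaning 20 to 50 degrees from upright (distance between tip_ball and seam3 below 0.012 m and value of joint tip above 0.0005 m and angle between stick's own z axis and vertical between 0.349 and 0.873 rad), for 0.04 s.
5. the ball tip is within 12 mm of seam4, pressed in by 0.5 mm or more, the stick leaning 20 to 50 degrees from upright (distance between tip_ball and seam4 below 0.012 m and value of joint tip above 0.0005 m and angle between stick's own z axis and vertical between 0.349 and 0.873 rad), for 0.04 s.
6. the ball tip is within 12 mm of seam5, pressed in by 0.5 mm or more, the stick leaning 20 to 50 degrees from upright (distance between tip_ball and seam5 below 0.012 m and value of joint tip above 0.0005 m and angle between stick's own z axis and vertical between 0.349 and 0.873 rad), for 0.04 s.
7. the ball tip is within 12 mm of seam6, pressed in by 0.5 mm or more, the stick leaning 20 to 50 degrees from upright (distance between tip_ball and seam6 below 0.012 m and value of joint tip above 0.0005 m and angle between stick's own z axis and vertical between 0.349 and 0.873 rad), for 0.04 s.
8. the ball tip is within 12 mm of seam7, pressed in by 0.5 mm or more, the stick leaning 20 to 50 degrees from upright (distance between tip_ball and seam7 below 0.012 m and value of joint tip above 0.0005 m and angle between stick's own z axis and vertical between 0.349 and 0.873 rad), for 0.04 s.
9. the ball tip is within 12 mm of seam8, pressed in by 0.5 mm or more, the stick leaning 20 to 50 degrees from upright (distance between tip_ball and seam8 below 0.012 m and value of joint tip above 0.0005 m and angle between stick's own z axis and vertical between 0.349 and 0.873 rad), for 0.04 s.
At the end, for the whole second after the job is handed in: The stick stands at rest in the holder, tip down: ball tip within 9 mm sideways of the hole's centre, its lower end less than 12 mm above the hole's bottom, within 0.2 rad of upright (horizontal distance between tip_ball and holder_floor below 0.009 m and z of stick in the frame of holder_floor below 0.012 m and angle between stick's own z axis and vertical below 0.2 rad and linear speed of stick below 0.02 m/s); the robot touches nothing.
It fails at once if the stick moves faster than 0.07 m/s while it touches the candelabra (contact force between stick and candelabra above 0.1 N and linear speed of stick above 0.07 m/s).
It fails at once if the stick presses on the candelabra with more than 12 N (contact force between stick and candelabra above 12 N).
It fails at once if the robot itself touches the candelabra (contact force between any of the arm, the fingers and candelabra above 1 N).
It fails at once if another piece of tableware is pushed 30 mm or more, or tipped over (distance of any of tumbler, salt, pepper, cup, wineglass, spoon from where it was at the start of the episode above 0.03 m or angle between any of tumbler, salt, pepper, cup, wineglass's own z axis and vertical above 0.5 rad).
It also fails if it takes over 72 s, if anything falls off the work surface, if the arm or the gripper's body presses on something with over 40 N, if the wrist force passes 120 N, or if a joint passes its speed limit or range.

## Working session

There is one attempt and no reset: what is moved stays moved. The work goes in short steps, Python scripts to look and compute and a shell command to move; the robot and the scene stay as the last step left them, time stands still between calls to the robot, and variables do not carry over. Pictures are saved under pics/ and viewed, at most 10 in all, crops included, and the job is handed in when it is done.

```bash
ls; mkdir -p pics; python3 - <<'E'
from plant import r, optics
import cv2, json
s=r.read_state(); print(s)
for n in ("scene","top"):
    p=optics.camera(n); cv2.imwrite(f"pics/{n}0.png",p["image"][:,:,::-1]); print(n,p["mtx"].tolist(),p["view"].tolist())
    for t in ("stick","holder","candelabra","tumbler","salt","pepper","cup","wineglass","spoon"):
        print(t,[(round(d["confidence"],2),d["extent"]) for d in optics.silhouettes(p,t)][:2])
p=optics.camera("wrist"); cv2.imwrite("pics/wrist0.png",p["image"][:,:,::-1]);print(p["mtx"].tolist(),p["hand_eye"].tolist())
E
```

```text
pics
{'time_s': 0.0, 'q': array([-1.32400346,  0.39918384,  0.04502138,  1.53789285, -0.01870318,
        1.20688884, -0.05070483]), 'joint_velocities': array([-7.01325480e-04, -1.06030425e-03,  3.48535577e-06,  2.64145876e-04,
       -1.44984686e-03, -2.36882015e-04,  4.54715856e-04]), 'joint_torque': array([-1.37342095e-04, -4.75115740e+01,  1.36439066e+00, -2.54212654e+01,
        1.14818235e-02,  9.51612048e-03,  4.65372914e-07]), 'ee_pos': array([0.22008042, 0.61097578, 0.25226272]), 'tcp_rot': array([ 1.71978409e-01,  9.85100236e-01, -9.70108400e-04, -1.04937417e-04]), 'wrist_force': array([-0.85465495,  0.17834253, -1.17099392]), 'torque': array([0.03095704, 0.0125081 , 0.09160169]), 'grip_force': 0.0, 'finger_gap': 1.0029169236030437}
scene [[516.1603712158919, 0.0, 275.89197433958003], [0.0, 516.1603712158919, 210.86401288718133], [0.0, 0.0, 1.0]] [[-0.36771051757978857, 0.9299321928851546, 0.0038848290839982686, 0.15684642850943084], [0.48622798562639497, 0.19582018837187276, -0.8516083605858402, -0.22161249811922704], [-0.7926987582019427, -0.31125643842627915, -0.52416419
[... 1094 characters left out ...]
0.0, 19.0]), (0.2, [209.7, 148.8, 113.5, 68.4])]
pepper [(0.55, [344.7, 261.1, 15.8, 16.0])]
cup [(0.55, [158.0, 165.9, 40.5, 35.7])]
wineglass [(0.79, [392.9, 148.0, 31.6, 33.1]), (0.22, [179.4, 218.2, 22.5, 18.4])]
spoon [(0.68, [210.2, 151.2, 115.4, 67.9]), (0.62, [119.7, 242.1, 40.2, 58.5])]
[[325.19226210127806, 0.0, 279.1764514880388], [0.0, 325.19226210127806, 206.4711824095677], [0.0, 0.0, 1.0]] [[-0.0016758606476350636, -0.957091708748432, -0.2897803522257753, 0.07297311161919753], [0.9999985640033603, -0.001676966911171703, -0.0002444855699595149, -0.0003798150390318389], [-0.00025195695027331464, -0.2897803458259091, 0.9570931447308092, -0.11981336916340435], [0.0, 0.0, 0.0, 1.0]]
```

View pics/scene0.png

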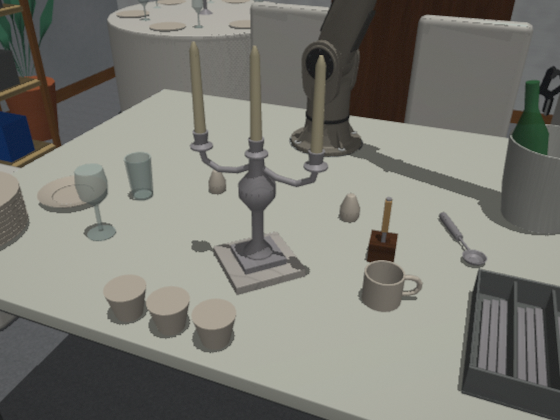

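View pics/top0.png

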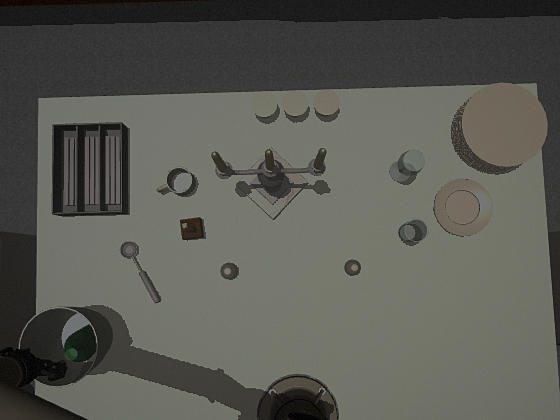

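```bash
cat > h.py <<'E'
from plant import r, optics
import numpy as np, cv2
from scipy.spatial.transform import Rotation as R
def ray(p,uv,pose=None):
    K=p["mtx"]; 
    a=(uv[0]-K[0,2])/K[0,0]; b=(uv[1]-K[1,2])/K[1,1]
    if "view" in p:
        V=np.array(p["view"]); d=V[:3,:3].T@[a,b,1]; o=-V[:3,:3].T@V[:3,3]
    else:
        t=np.hypot(a,b); k=np.sinc(t/np.pi); H=np.array(p["hand_eye"])
        d=H[:3,:3]@[a*k,b*k,np.cos(t)]; Q=R.from_quat(pose[1]).as_matrix()
        d=Q@d; o=pose[0]+Q@H[:3,3]
    return o,d/np.linalg.norm(d)
def atz(p,uv,z,pose=None):
    o,d=ray(p,uv,pose); return o+d*(z-o[2])/d[2]
def tri(rays):
    A=0;b=0
    for o,d in rays:
        P=np.eye(3)-np.outer(d,d);A=A+P;b=b+P@o
    return np.linalg.solve(A,b)
def proj(p,X,pose=None):
    X=np.asarray(X,float).reshape(-1,3); K=p["mtx"]
    if "view" in p:
        c=X@np.array(p["view"])[:3,:3].T+np.array(p["view"])[:3,3]; u=c[:,:2]/c[:,2:]
    else:
        H=np.array(p["hand_eye"]);Q=R.from_quat(pose[1]).as_matrix()
        c=((X-pose[0])@Q-H[:3,3])@H[:3,:3]; rr=np.hypot(c[:,0],c[:,1]); t=np.arctan2(rr,c[:,2]); u=c[:,:2]/rr[:,None]*t[:,None]
    return u*[K[0,0],K[1,1]]+[K[0,2],K[1,2]]
def pose():
    s=r.read_state(); return s["ee_pos"].copy(),s["tcp_rot"].copy()
E
python3 - <<'E'
from h import *
t=optics.camera("top"); s=optics.camera("scene")
for n,z in (("holder",.046),("salt",.04),("pepper",.04),("tumbler",.055),("cup",.06)):
    for p in (t,s):
        m=optics.silhouettes(p,n)
        if m: e=m[0]["extent"]; ys,xs=np.nonzero(m[0]["pixels"]); print(n,m[0]["confidence"],atz(p,(xs.mean(),ys.mean()),z).round(3))
print("plinth corner near",atz(t,(274,219),.02),"arm tips?", atz(t,(225,170),.23),atz(t,(320,168),.23))
im=cv2.resize(t["image"][130:290,170:370],None,fx=4,fy=4,interpolation=cv2.INTER_CUBIC)[:600]
cv2.imwrite("pics/top1.png",im[:,:,::-1])
E
```

```text
holder 0.75 [0.537 0.285 0.046]
holder 0.91 [0.568 0.291 0.046]
salt 0.78 [0.415 0.184 0.04 ]
salt 0.66 [0.435 0.188 0.04 ]
pepper 0.6 [ 0.414 -0.165  0.04 ]
pepper 0.77 [ 0.439 -0.158  0.04 ]
cup 0.69 [0.671 0.317 0.06 ]
cup 0.85 [0.708 0.325 0.06 ]
plinth corner near [0.55901412 0.05174258 0.02      ] arm tips? [0.66905639 0.16966835 0.23      ] [ 0.66676954 -0.06999642  0.23      ]
```

View pics/top1.png

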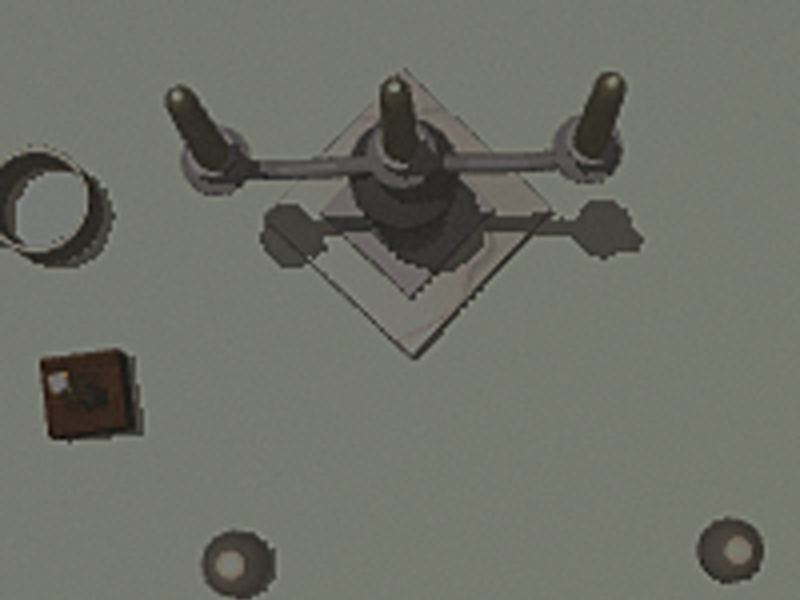

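```bash
python3 -m inch '[{"dz":-0.7},{"dz":-0.3,"spin":-0.99},{"spin":-0.99},{"spin":-0.99},{"spin":-0.99},{"dx":-0.6,"dy":-0.7},{"dx":-0.7,"dy":-0.8},{"dx":-0.7,"dy":-0.8},{"dx":-0.7,"dy":-0.8},{"dx":-0.7,"dy":-0.8},{"dx":-0.7,"dy":-0.8},{"dx":-0.7,"dy":-0.8}]' 85; python3 -m inch '[{"dx":-0.7,"dy":-0.8},{"dx":-0.7,"dy":-0.7},{"dx":-0.6,"dy":-0.6},{"dx":-0.3,"dy":-0.4},{}]'; python3 - <<'E'
from h import *
ps=pose(); print(ps, r.read_state()["q"].round(3))
p=optics.camera("wrist"); cv2.imwrite("pics/w1.png",p["image"][:,:,::-1])
for n,z in (("holder",.046),("stick",.139),("candelabra",.02)):
    for m in optics.silhouettes(p,n)[:2]:
        e=m["extent"]; ys,xs=np.nonzero(m["pixels"]); print(n,m["confidence"],e,atz(p,(xs.mean(),ys.mean()),z,ps).round(3))
E
```

```text
(array([0.2202813 , 0.61155419, 0.25336643]), array([1.72001511e-01, 9.85096684e-01, 5.87781300e-05, 2.38871335e-05])) [-1.324  0.398  0.045  1.537 -0.019  1.207 -0.051]schema error: expected keys dx, dy, dz, spin
schema error: expected keys dx, dy, dz, spin
```

View pics/w1.png

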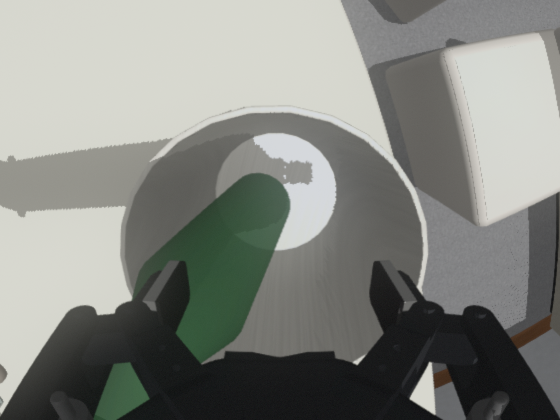

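```bash
python3 -m inch '[{"dx":0,"dy":0,"dz":-0.8,"spin":0},{"dx":0,"dy":0,"dz":-0.8,"spin":0},{"dx":0,"dy":0,"dz":-0.8,"spin":0},{"dx":0,"dy":0,"dz":0,"spin":-0.99},{"dx":0,"dy":0,"dz":0,"spin":-0.99},{"dx":0,"dy":0,"dz":0,"spin":-0.99},{"dx":0,"dy":0,"dz":0,"spin":-0.99},{"dx":-0.6,"dy":-0.7,"dz":0,"spin":0},{"dx":-0.7,"dy":-0.8,"dz":0,"spin":0},{"dx":-0.7,"dy":-0.8,"dz":0,"spin":0},{"dx":-0.7,"dy":-0.8,"dz":0,"spin":0},{"dx":-0.7,"dy":-0.8,"dz":0,"spin":0}]' 85; python3 -m inch '[{"dx":-0.7,"dy":-0.8,"dz":0,"spin":0},{"dx":-0.7,"dy":-0.8,"dz":0.3,"spin":0},{"dx":-0.7,"dy":-0.8,"dz":0.7,"spin":0},{"dx":-0.7,"dy":-0.8,"dz":0.7,"spin":0},{"dx":-0.5,"dy":-0.7,"dz":0.7,"spin":0},{"dx":-0.2,"dy":-0.3,"dz":0.3,"spin":0},{"dx":0,"dy":0,"dz":0,"spin":0}]'; python3 - <<'E'
from h import *
ps=pose(); print(ps, r.read_state()["q"].round(3))
p=optics.camera("wrist"); cv2.imwrite("pics/w2.png",p["image"][:,:,::-1])
for n,z in (("holder",.046),("stick",.139),("candelabra",.02)):
    for m in optics.silhouettes(p,n)[:2]:
        e=m["extent"]; ys,xs=np.nonzero(m["pixels"]); print(n,m["confidence"],e,atz(p,(xs.mean(),ys.mean()),z,ps).round(3))
E
```

```text
time_s: 3.35
ee_pos: [0.3571, 0.4544, 0.3495]
tcp_rot: [0.0, 1.0, 0.0, 0.0]
wrist_force: [0.4, 0.3, 0.5]
finger_gap: 0.999
grip_force: 0.0
time_s: 4.22
ee_pos: [0.4961, 0.2872, 0.241]
tcp_rot: [0.001, 1.0, -0.0, -0.001]
wrist_force: [-0.4, 0.2, -0.7]
finger_gap: 0.994
grip_force: 0.0
(array([0.49613049, 0.28716053, 0.24096405]), array([ 7.58583806e-04,  9.99999550e-01, -1.48073456e-04, -5.50830001e-04])) [-0.773  0.277  0.212  1.744 -0.064  1.129  1.028]
holder 0.59 [251.0, 184.1, 59.0, 69.3] [0.53  0.288 0.046]
stick 0.63 [272.6, 217.7, 17.2, 62.0] [0.525 0.288 0.139]
candelabra 0.65 [0.0, 232.1, 151.8, 185.7] [0.638 0.039 0.02 ]
```

View pics/w2.png

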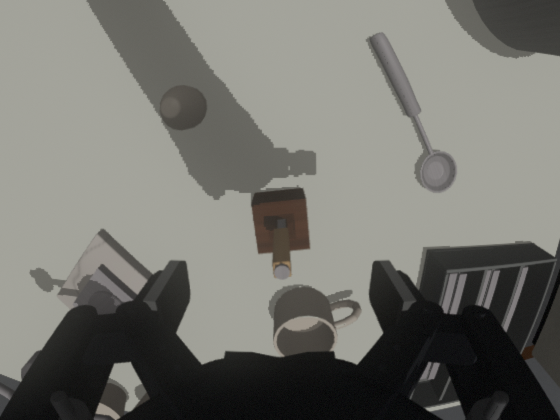

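```bash
python3 - <<'E'
from h import *
ps=pose(); p=optics.camera("wrist")
print("stick top",atz(p,(282,270),.145,ps),atz(p,(282,265),.141,ps))
for c in ((253,205),(305,200),(310,247),(257,252),(281,226)): print(atz(p,c,.046,ps).round(4))
print("block-in-holder shaft",atz(p,(281,224),.046,ps))
im=cv2.resize(p["image"][170:300,220:340],None,fx=4.5,fy=4.5,interpolation=cv2.INTER_CUBIC); cv2.imwrite("pics/w2c.png",im[:,:,::-1])
E
```

```text
stick top [0.53861899 0.29152755 0.145     ] [0.53641727 0.29155988 0.141     ]
[0.5172 0.263  0.046 ]
[0.5119 0.3158 0.046 ]
[0.5639 0.3226 0.046 ]
[0.5697 0.266  0.046 ]
[0.5399 0.2916 0.046 ]
block-in-holder shaft [0.53771772 0.2915689  0.046     ]
```

View pics/w2c.png

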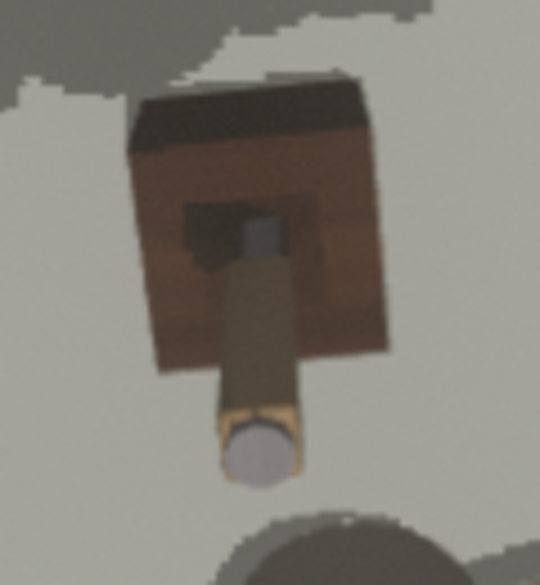

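```bash
python3 - <<'E'
from h import *
ps=pose(); p=optics.camera("wrist")
print("stick top",atz(p,(278,271.1),.145,ps),atz(p,(277.8,267.8),.141,ps))
C=np.array([atz(p,c,.046,ps) for c in ((248.9,203.8),(302.4,197.8),(306.2,247.8),(255.1,252.9))]);print(C.round(4),C.mean(0))
E
```

```text
stick top [0.53957613 0.28822433 0.145     ] [0.5388506  0.28806907 0.141     ]
[[0.516  0.2586 0.046 ]
 [0.5096 0.3128 0.046 ]
 [0.5648 0.3182 0.046 ]
 [0.5708 0.2636 0.046 ]] [0.54031544 0.28828967 0.046     ]
```

```bash
python3 -m inch '[{"dx":-0.4,"dy":0.03,"dz":0,"spin":0},{"dx":-0.4,"dy":0,"dz":0,"spin":0},{"dx":-0.3,"dy":0,"dz":0.25,"spin":0},{"dx":0,"dy":0,"dz":0.5,"spin":0},{"dx":0,"dy":0,"dz":0.5,"spin":0},{"dx":0,"dy":0,"dz":0.5,"spin":0},{"dx":0,"dy":0,"dz":0.5,"spin":0},{"dx":0,"dy":0,"dz":0.4,"spin":0},{"dx":0,"dy":0,"dz":0.2,"spin":0},{"dx":0,"dy":0,"dz":0,"spin":0},{"dx":0,"dy":0,"dz":0,"spin":0}]'; python3 -m inch '[{"dx":0,"dy":0,"dz":0,"spin":0},{"dx":0,"dy":0,"dz":0,"spin":0},{"dx":0,"dy":0,"dz":0,"spin":0},{"dx":0,"dy":0,"dz":0,"spin":0},{"dx":0,"dy":0,"dz":0,"spin":0},{"dx":0,"dy":0,"dz":0,"spin":0},{"dx":0,"dy":0,"dz":0,"spin":0},{"dx":0,"dy":0,"dz":0,"spin":0}]' 0
```

```text
time_s: 5.9
ee_pos: [0.5408, 0.289, 0.1281]
tcp_rot: [0.0, 1.0, 0.0, 0.001]
wrist_force: [0.4, 0.5, -0.6]
finger_gap: 0.995
grip_force: 0.0
time_s: 6.9
ee_pos: [0.5402, 0.2887, 0.1273]
tcp_rot: [0.0, 1.0, -0.0, -0.0]
wrist_force: [-0.5, -0.1, 0.4]
finger_gap: 0.156
grip_force: 58.5
```

```bash
python3 -m inch '[{"dx":0,"dy":0,"dz":-0.2,"spin":0},{"dx":0,"dy":0,"dz":-0.2,"spin":0},{"dx":0.16,"dy":0,"dz":0,"spin":0},{"dx":0.16,"dy":0,"dz":0,"spin":0},{"dx":0.16,"dy":0,"dz":0,"spin":0},{"dx":0.16,"dy":0,"dz":0,"spin":0},{"dx":0.16,"dy":0,"dz":0,"spin":0},{"dx":0.16,"dy":0,"dz":0.02,"spin":0},{"dx":0.16,"dy":0,"dz":0.03,"spin":0},{"dx":0.16,"dy":0,"dz":0.03,"spin":0},{"dx":0.16,"dy":0,"dz":0.03,"spin":0},{"dx":0.16,"dy":0,"dz":0.03,"spin":0}]'; python3 - <<'E'
from h import *
ps=pose(); print(ps[0])
p=optics.camera("wrist"); s=optics.camera("scene")
im=cv2.resize(p["image"][150:400,180:400],None,fx=2.4,fy=2.4); b=cv2.resize(s["image"][170:270,345:425],None,fx=3,fy=6)
b=cv2.resize(s["image"][150:270,350:410],(300,600)); im=cv2.resize(p["image"][150:400,180:380],(480,600))
cv2.imwrite("pics/l1.png",np.hstack([im,b])[:,:,::-1])
for q in (p,s):
  for m in optics.silhouettes(q,"stick")[:2]: print(m["confidence"],m["extent"])
E
```

```text
time_s: 8.4
ee_pos: [0.4816, 0.2886, 0.1383]
tcp_rot: [0.001, 1.0, 0.001, 0.006]
wrist_force: [15.0, 1.4, -8.6]
finger_gap: 0.152
grip_force: 58.9
[0.48160195 0.28858694 0.13831937]
0.72 [20.1, 275.5, 99.5, 144.5]
0.67 [261.9, 276.5, 34.2, 36.4]
0.63 [382.7, 180.3, 15.0, 61.3]
```

View pics/l1.png

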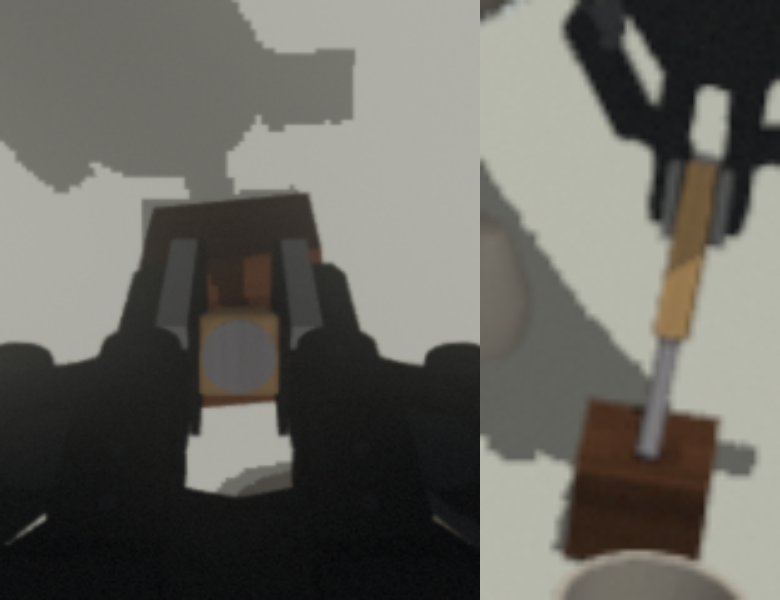

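```bash
python3 -m inch '[{"dx":0,"dy":0,"dz":-0.25,"spin":0},{"dx":0,"dy":0,"dz":-0.5,"spin":0},{"dx":0,"dy":0,"dz":-0.5,"spin":0},{"dx":0,"dy":0,"dz":-0.5,"spin":0},{"dx":0,"dy":0,"dz":0,"spin":0},{"dx":0,"dy":0,"dz":0,"spin":0}]'; cat > lean.py <<'E'
from h import *
def shot(name):
    ps=pose(); s=optics.camera("scene"); G=ps[0]+R.from_quat(ps[1]).apply([0,0,.003]); print("grasp",G.round(4))
    for d in (20,25,30,35,40):
        a=np.radians(d); T=G+.118*np.array([np.sin(a),0,-np.cos(a)]); print(d,proj(s,T).round(1),T.round(3))
    print("grasp px",proj(s,G).round(1))
    for m in optics.silhouettes(s,"stick")[:2]: 
        ys,xs=np.nonzero(m["pixels"]); b=ys>=ys.max()-1; print(m["confidence"],m["extent"],"bottom",xs[b].mean(),ys.max())
    u,v=proj(s,G+[.05,0,-.05])[0].astype(int); u=min(max(u,80),479); v=min(max(v,80),339)
    cv2.imwrite(name,cv2.resize(s["image"][v-80:v+80,u-80:u+80],(600,600),interpolation=cv2.INTER_CUBIC)[:,:,::-1]); print("crop origin",u-80,v-80,"scale 3.75")
E
python3 -c "
from lean import *
shot('pics/l2.png')"
```

```text
time_s: 9.35
ee_pos: [0.4751, 0.2884, 0.2068]
tcp_rot: [-0.0, 1.0, -0.0, -0.001]
wrist_force: [0.1, 0.1, 0.2]
finger_gap: 0.154
grip_force: 60.2
grasp [0.4751 0.2884 0.2038]
20 [[388.  213.9]] [0.515 0.288 0.093]
25 [[387.3 214.6]] [0.525 0.288 0.097]
30 [[386.7 214.8]] [0.534 0.288 0.102]
35 [[386.2 214.6]] [0.543 0.288 0.107]
40 [[385.8 213.9]] [0.551 0.288 0.113]
grasp px [[398.2 158.5]]
0.83 [387.2, 148.5, 16.4, 69.2] bottom 386.0 215
crop origin 310 110 scale 3.75
```

View pics/l2.png

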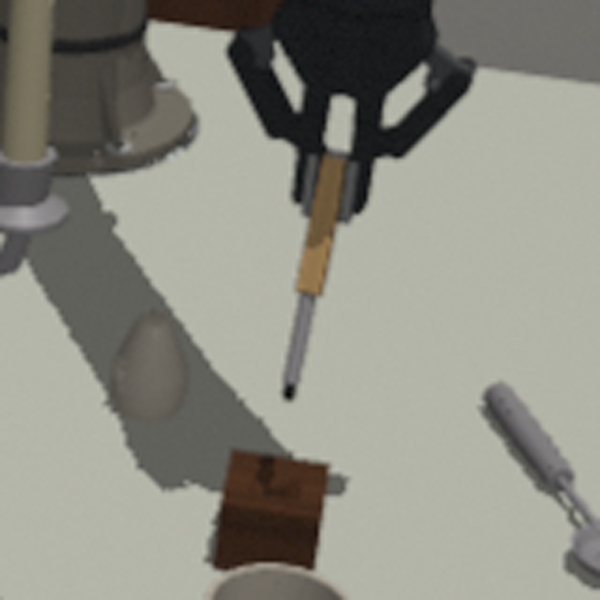

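```bash
python3 - <<'E'
from h import *
ps=pose(); t=optics.camera("top"); w=optics.camera("wrist"); G=ps[0]+[0,0,-.003]
for d in (20,25,30,35):
    a=np.radians(d); u=np.array([np.sin(a),0,-np.cos(a)]); print(d,proj(t,G+.118*u).round(1),"cap",proj(w,G-.021*u,ps).round(1))
for n,q in(("t",t),("w",w)):
  for m in optics.silhouettes(q,"stick")[:2]: print(n,m["confidence"],m["extent"])
u,v=proj(t,G+[.05,0,-.1])[0].astype(int)
a=cv2.resize(t["image"][v-30:v+30,u-20:u+20],(400,600),interpolation=cv2.INTER_CUBIC); b=cv2.resize(w["image"][240:360,239:319],(400,600),interpolation=cv2.INTER_CUBIC)
print("top origin",u-20,v-30,"x10; wrist origin 239,240 x5"); cv2.imwrite("pics/l3.png",np.hstack([a,b])[:,:,::-1])
E
```

```text
20 [[188.3 235.1]] cap [[281.2 295.9]]
25 [[188.  231.6]] cap [[281.2 291.1]]
30 [[187.7 228.1]] cap [[281.2 286.2]]
35 [[187.3 224.8]] cap [[281.2 281.3]]
t 0.41 [211.4, 144.5, 115.0, 75.0]
w 0.91 [265.8, 278.8, 28.6, 37.2]
top origin 167 201 x10; wrist origin 239,240 x5
```

View pics/l3.png

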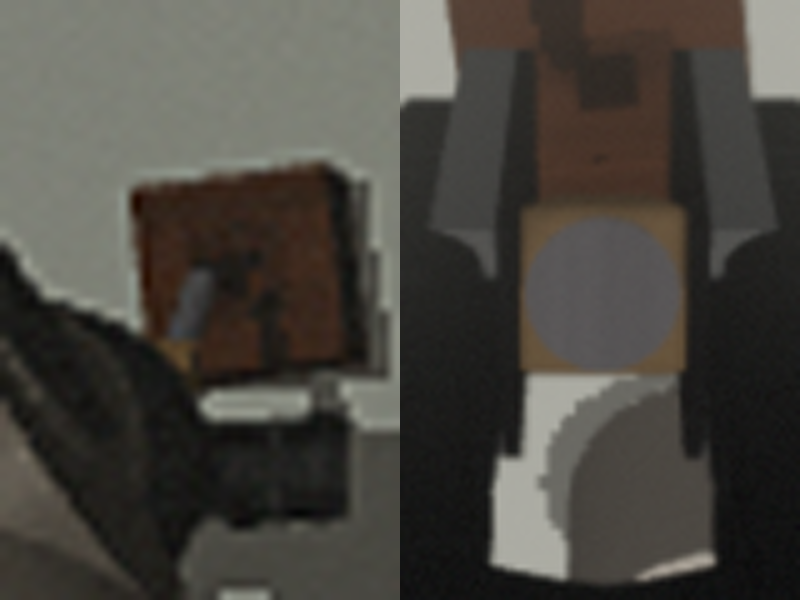

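```bash
python3 - <<'E'
from h import *
t=optics.camera("top")
n,rt,f=[atz(t,c,.02) for c in ((273.75,219),(308.25,183),(271.25,147))]
print(n,rt,f,"mid",(n+f)/2,"diag",np.linalg.norm(n-f),np.linalg.norm(n-rt))
print("block near/left top",atz(t,(272.75,204.75),.034),atz(t,(250,183.75),.034))
class P(dict):pass
w=optics.camera("wrist"); ps=(np.array([0.49613,.28716,.24096]),np.array([0,1,0,0.]))
for c in ((100,231),(152,285),(62,283)): print(c,atz(w,c,.02,ps))
a=cv2.imread("pics/w2.png")[215:335,40:180]; cv2.imwrite("pics/cw.png",cv2.resize(a,None,fx=5,fy=5,interpolation=cv2.INTER_CUBIC))
E
```

```text
[0.55903621 0.05246692 0.02      ] [ 0.66124789 -0.05117023  0.02      ] [0.77115255 0.05356346 0.02      ] mid [0.66509438 0.05301519 0.02      ] diag 0.2121191727884679 0.1455605872415763
block near/left top [0.59909415 0.05399514 0.034     ] [0.66211872 0.11791986 0.034     ]
(100, 231) [0.55795238 0.06144585 0.02      ]
(152, 285) [0.63089199 0.12351821 0.02      ]
(62, 283) [ 0.64141114 -0.02826092  0.02      ]
```

View pics/cw.png

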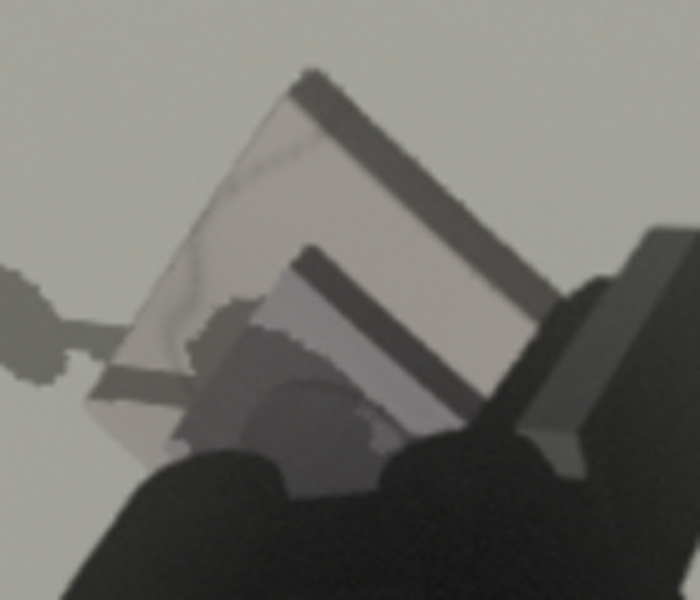

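```bash
python3 - <<'E'
from h import *
w=optics.camera("wrist"); ps=(np.array([0.49613,.28716,.24096]),np.array([0,1,0,0.]))
for c,z in (((97.6,233.6),.02),((102.4,228.6),0),((98.6,267.6),.034),((102.4,264),.02)): print(c,atz(w,c,z,ps))
t=optics.camera("top")
for C in ((.665,.053),): print(proj(t,[[C[0]-.0636,C[1],.02],[C[0]-.0636,C[1],.034]]))
E
```

```text
(97.6, 233.6) [0.56158892 0.0569247  0.02      ]
(102.4, 228.6) [5.62361056e-01 5.28845380e-02 5.55111512e-17]
(98.6, 267.6) [0.60270771 0.05679196 0.034     ]
(102.4, 264) [0.6045558  0.05459131 0.02      ]
[[273.13780095 204.48356881]
 [273.07202812 203.94374234]]
```

```bash
python3 -m inch '[{"dx":0,"dy":-0.3,"dz":0,"spin":0},{"dx":-0.1,"dy":-0.57,"dz":0,"spin":0},{"dx":-0.1,"dy":-0.6,"dz":0,"spin":0},{"dx":-0.1,"dy":-0.6,"dz":0,"spin":0},{"dx":-0.1,"dy":-0.6,"dz":0,"spin":0},{"dx":-0.1,"dy":-0.6,"dz":0,"spin":0},{"dx":-0.1,"dy":-0.6,"dz":0,"spin":0},{"dx":-0.1,"dy":-0.6,"dz":0,"spin":0},{"dx":-0.1,"dy":-0.6,"dz":0,"spin":0},{"dx":-0.1,"dy":-0.6,"dz":0,"spin":0},{"dx":-0.02,"dy":-0.2,"dz":0,"spin":0},{"dx":0,"dy":0,"dz":0,"spin":0}]'; python3 -m inch '[{"dx":0,"dy":0,"dz":0.3,"spin":0},{"dx":0,"dy":0,"dz":0.3,"spin":0},{"dx":0,"dy":0,"dz":0.3,"spin":0},{"dx":0,"dy":0,"dz":0.3,"spin":0},{"dx":0,"dy":0,"dz":0.2,"spin":0},{"dx":0,"dy":0,"dz":0.2,"spin":0},{"dx":0,"dy":0,"dz":0.12,"spin":0},{"dx":0,"dy":0,"dz":0.08,"spin":0},{"dx":0,"dy":0,"dz":0,"spin":0},{"dx":0,"dy":0,"dz":0,"spin":0}]'; cat > f.py <<'E'
from h import *
L=[]
for i in range(6):
    s=r.read_state(); L.append(np.r_[s["ee_pos"]*1000,s["wrist_force"]]); optics.camera("wrist")
L=np.array(L); print(L.mean(0).round(2), L.std(0).round(2))
E
python3 f.py; python3 - <<'E'
from h import *
# tip lean from the top picture: shaft against plinth, difference with predicted pixel
t=optics.camera("top"); ps=pose(); G=ps[0]-[0,0,.003]
for d in (24,28,32): 
    a=np.radians(d);u=np.array([np.sin(a),0,-np.cos(a)]); print(d,proj(t,[G+.114*u,G+.108*u,G+.06*u]).round(1).tolist())
g=t["image"].mean(2)[200:240,264:284].astype(int); print(g)
E
```

```text
time_s: 11.35
ee_pos: [0.5128, 0.0536, 0.2077]
tcp_rot: [0.001, 1.0, 0.0, -0.0]
wrist_force: [0.3, 0.2, -2.4]
finger_gap: 0.151
grip_force: 60.1
time_s: 12.6
ee_pos: [0.5132, 0.0539, 0.136]
tcp_rot: [0.0, 1.0, 0.0, 0.0]
wrist_force: [0.0, 0.0, -0.7]
finger_gap: 0.155
grip_force: 60.2
[ 5.1320e+02  5.3960e+01  1.3595e+02  1.3000e-01  1.2000e-01 -8.3000e-01] [0.05 0.01 0.05 0.36 0.51 0.34]
24 [[273.2, 218.6], [273.2, 219.3], [273.2, 225.0]]
28 [[273.1, 216.0], [273.1, 216.9], [273.1, 223.6]]
32 [[273.0, 213.5], [273.0, 214.5], [273.1, 222.2]]
[[123 125 125 117  70 110 109 109 109 110 115 111  60  54 128 121 120 119
  118 118]
 [122 124 124 124 117  89 110 109 109 110 113  65 126 121 123 120 120 121
  122 129]
 [122 121 122 124 126 118  58 111 108 111  51  57 128 121 123 123 126 127
  102  78]
 [121 122 122 124 122 126 119  93 111  61 129 124 124 128 124 124 126  44
   45  39]
 [124 126 125 126 128 129 134 129  73  64 137 134 134  99 106 106 131  32
   48  49]
 [135 134 131  99 106  77  82  85  82  56  67  49  51  43  45  48  89  38
   55  55]
 [ 54  49  53  46  48  41  46  48  47  47  
[... 2147 characters left out ...]
  56  52
   51  54]
 [ 60  62  63  63  62  61  63  63  62  60  61  62  61  60  59  58  54  57
   56  51]
 [ 60  60  61  58  60  60  62  61  61  62  61  61  60  57  57  58  55  55
   59  50]
 [ 58  65  59  61  63  61  61  62  60  59  62  62  61  59  57  57  59  55
   55  51]
 [ 59  59  64  61  62  60  63  60  59  59  63  59  61  57  58  57  55  59
   54  50]
 [ 60  60  61  62  61  60  59  61  61  61  61  61  59  62  61  60  55  55
   55  55]
 [ 60  60  61  61  62  63  62  61  62  63  61  56  61  60  59  59  55  56
   57  54]
 [ 58  62  59  61  59  62  61  65  61  63  63  58  58  58  57  56  55  55
   56  55]
 [ 60  62  61  63  63  61  62  59  60  61  63  58  61  60  60  60  56  57
   56  54]]
```

```bash
cat > g.py <<'E'
import sys
from h import *
ax=int(sys.argv[1]); th=float(sys.argv[2]); b=[.13,.12,-.83][ax]
L=[]
for i in range(4):
    s=r.read_state(); L.append(np.r_[s["ee_pos"]*1000,s["wrist_force"]]); optics.camera("wrist")
m=np.mean(L,0); print(m.round(2)); sys.exit(int(abs(m[3+ax]-b)>th))
E
python3 - <<'E'
from h import *
t=optics.camera("top"); print([(z,atz(t,(272,205),z)[0].round(3)) for z in (.2,.25,.3,.35,.4,.45,.5)])
E
python3 -m inch '[{"dx":-0.1,"dy":0,"dz":0.05,"spin":0},{"dx":-0.1,"dy":0,"dz":0.05,"spin":0},{"dx":-0.1,"dy":0,"dz":0,"spin":0},{"dx":-0.1,"dy":0,"dz":0,"spin":0},{"dx":-0.08,"dy":0,"dz":0,"spin":0},{"dx":0,"dy":0,"dz":0,"spin":0}]' >/dev/null; python3 g.py 0 1.2 && python3 -m inch '[{"dx":-0.05,"dy":0,"dz":0,"spin":0},{"dx":0,"dy":0,"dz":0,"spin":0}]' >/dev/null && python3 g.py 0 1.2 && python3 -m inch '[{"dx":-0.05,"dy":0,"dz":0,"spin":0},{"dx":0,"dy":0,"dz":0,"spin":0}]' >/dev/null && python3 g.py 0 1.2 && python3 -m inch '[{"dx":-0.05,"dy":0,"dz":0,"spin":0},{"dx":0,"dy":0,"dz":0,"spin":0}]' >/dev/null && python3 g.py 0 1.2 && python3 -m inch '[{"dx":-0.05,"dy":0,"dz":0,"spin":0},{"dx":0,"dy":0,"dz":0,"spin":0}]' >/dev/null && python3 g.py 0 1.2 && python3 -m inch '[{"dx":-0.05,"dy":0,"dz":0,"spin":0},{"dx":0,"dy":0,"dz":0,"spin":0}]' >/dev/null && python3 g.py 0 1.2
```

```text
[(0.2, np.float64(0.58)), (0.25, np.float64(0.574)), (0.3, np.float64(0.569)), (0.35, np.float64(0.563)), (0.4, np.float64(0.558)), (0.45, np.float64(0.552)), (0.5, np.float64(0.547))]
[ 5.3225e+02  5.3920e+01  1.3170e+02 -2.6000e-01  6.0000e-02 -9.6000e-01]
[ 5.3429e+02  5.3940e+01  1.3173e+02 -1.5000e-01 -6.0000e-02 -8.6000e-01]
[ 5.3631e+02  5.3920e+01  1.3170e+02  9.0000e-02  1.5000e-01 -5.8000e-01]
[ 5.3828e+02  5.3930e+01  1.3170e+02 -1.7000e-01  7.0000e-02 -7.2000e-01]
[ 5.3968e+02  5.3950e+01  1.3149e+02 -1.9900e+00  1.5000e-01  3.0000e-02]
```

```bash
python3 -m inch '[{"dx":0.1,"dy":0,"dz":0,"spin":0},{"dx":0.2,"dy":0,"dz":-0.1,"spin":0},{"dx":0.1,"dy":0,"dz":-0.3,"spin":0},{"dx":0,"dy":0.3,"dz":0,"spin":0},{"dx":0,"dy":0.4,"dz":0,"spin":0},{"dx":0,"dy":0.4,"dz":0,"spin":0},{"dx":0,"dy":0.4,"dz":0,"spin":0},{"dx":-0.4,"dy":0,"dz":0,"spin":0},{"dx":-0.4,"dy":0,"dz":0,"spin":0},{"dx":-0.4,"dy":0,"dz":0,"spin":0},{"dx":-0.3,"dy":0,"dz":0,"spin":0},{"dx":-0.1,"dy":0,"dz":0,"spin":0}]'; python3 -m inch '[{"dx":-0.1,"dy":0,"dz":0,"spin":0},{"dx":-0.07,"dy":0,"dz":0,"spin":0},{"dx":0,"dy":0,"dz":0,"spin":0},{"dx":0,"dy":0,"dz":0,"spin":0}]'; python3 f.py; python3 - <<'E'
from h import *
ps=pose(); s=optics.camera("scene"); G=ps[0]-[0,0,.003]; a=np.radians(31)
T=G+.114*np.array([np.sin(a),0,-np.cos(a)]); print(T,proj(s,T), "seam0",proj(s,[.6655-.0035,.0537+.0601,.02]))
for m in optics.silhouettes(s,"stick")[:1]:
    ys,xs=np.nonzero(m["pixels"]); print(m["confidence"],m["extent"],xs[ys>=ys.max()-1].mean(),ys.max())
E
```

```text
time_s: 17.25
ee_pos: [0.5892, 0.1134, 0.1475]
tcp_rot: [0.001, 1.0, -0.0, 0.0]
wrist_force: [0.0, -0.2, -1.2]
finger_gap: 0.15
grip_force: 60.2
time_s: 17.75
ee_pos: [0.5948, 0.114, 0.1477]
tcp_rot: [-0.0, 1.0, 0.0, -0.0]
wrist_force: [0.8, 0.1, -1.1]
finger_gap: 0.152
grip_force: 60.2
[ 5.9483e+02  1.1399e+02  1.4775e+02 -1.0000e-02  1.3000e-01 -7.3000e-01] [0.06 0.02 0.01 0.65 0.2  0.23]
[0.65368542 0.11396692 0.04703848] [[286.97190945 249.26870625]] seam0 [[285.28059766 262.12705601]]
0.91 [288.1, 188.2, 11.2, 57.9] 287.0 247
```

```bash
D(){ python3 g.py 2 0.9; }; python3 -m inch '[{"dx":0,"dy":0,"dz":0.12,"spin":0},{"dx":0,"dy":0,"dz":0.12,"spin":0},{"dx":0,"dy":0,"dz":0.1,"spin":0},{"dx":0,"dy":0,"dz":0.08,"spin":0},{"dx":0,"dy":0,"dz":0.05,"spin":0},{"dx":0,"dy":0,"dz":0,"spin":0}]' >/dev/null; D && python3 -m inch '[{"dx":0,"dy":0,"dz":0.03,"spin":0},{"dx":0,"dy":0,"dz":0,"spin":0}]' >/dev/null && D && python3 -m inch '[{"dx":0,"dy":0,"dz":0.03,"spin":0},{"dx":0,"dy":0,"dz":0,"spin":0}]' >/dev/null && D && python3 -m inch '[{"dx":0,"dy":0,"dz":0.03,"spin":0},{"dx":0,"dy":0,"dz":0,"spin":0}]' >/dev/null && D && python3 -m inch '[{"dx":0,"dy":0,"dz":0.03,"spin":0},{"dx":0,"dy":0,"dz":0,"spin":0}]' >/dev/null && D && python3 -m inch '[{"dx":0,"dy":0,"dz":0.03,"spin":0},{"dx":0,"dy":0,"dz":0,"spin":0}]' >/dev/null && D && python3 -m inch '[{"dx":0,"dy":0,"dz":0.03,"spin":0},{"dx":0,"dy":0,"dz":0,"spin":0}]' >/dev/null && D
```

```text
[ 5.9508e+02  1.1392e+02  1.2895e+02 -1.1000e-01  1.0000e-02 -8.7000e-01]
[ 5.9507e+02  1.1394e+02  1.2773e+02  6.0000e-02  2.5000e-01 -3.9000e-01]
[ 5.9525e+02  1.1394e+02  1.2672e+02 -3.1000e-01 -1.9000e-01  1.3800e+00]
```

```bash
python3 -m inch '[{"dx":0,"dy":0,"dz":0.02,"spin":0},{"dx":0,"dy":0,"dz":0.02,"spin":0},{"dx":0,"dy":0,"dz":0,"spin":0},{"dx":0,"dy":0,"dz":0,"spin":0}]' >/dev/null; python3 f.py; python3 -m inch '[{"dx":0.04,"dy":-0.04,"dz":0,"spin":0},{"dx":0.06,"dy":-0.0625,"dz":0,"spin":0},{"dx":0.06,"dy":-0.0625,"dz":0,"spin":0},{"dx":0.06,"dy":-0.0625,"dz":0,"spin":0},{"dx":0.06,"dy":-0.0625,"dz":0,"spin":0},{"dx":0.06,"dy":-0.0625,"dz":0,"spin":0},{"dx":0.06,"dy":-0.0625,"dz":0,"spin":0},{"dx":0.06,"dy":-0.0625,"dz":0,"spin":0},{"dx":0.06,"dy":-0.0625,"dz":0,"spin":0},{"dx":0.06,"dy":-0.0625,"dz":0,"spin":0},{"dx":0.06,"dy":-0.0625,"dz":0,"spin":0},{"dx":0,"dy":0,"dz":0,"spin":0}]'; python3 f.py
```

```text
[5.9542e+02 1.1394e+02 1.2513e+02 1.1000e+00 2.0000e-02 2.2300e+00] [0.04 0.02 0.03 0.53 0.44 0.6 ]
time_s: 22.3
ee_pos: [0.5688, 0.0865, 0.1248]
tcp_rot: [0.0, 1.0, -0.0, -0.001]
wrist_force: [1.3, 0.6, 2.2]
finger_gap: 0.154
grip_force: 60.6
[568.94  86.58 124.67   0.89  -0.     1.94] [0.06 0.06 0.04 0.46 0.37 0.54]
```

```bash
python3 -m inch '[{"dx":0.05,"dy":-0.05,"dz":0,"spin":0},{"dx":0.065,"dy":-0.07,"dz":0,"spin":0},{"dx":0.065,"dy":-0.07,"dz":0,"spin":0},{"dx":0.065,"dy":-0.07,"dz":0,"spin":0},{"dx":0.065,"dy":-0.07,"dz":0,"spin":0},{"dx":0.065,"dy":-0.07,"dz":0,"spin":0},{"dx":0.065,"dy":-0.07,"dz":0,"spin":0},{"dx":0.065,"dy":-0.07,"dz":0,"spin":0},{"dx":0.065,"dy":-0.07,"dz":0,"spin":0},{"dx":0.065,"dy":-0.07,"dz":0,"spin":0},{"dx":0.065,"dy":-0.07,"dz":0,"spin":0},{"dx":0.065,"dy":-0.07,"dz":0,"spin":0}]'; python3 -m inch '[{"dx":0,"dy":0,"dz":0,"spin":0},{"dx":0,"dy":0,"dz":0,"spin":0}]' >/dev/null; python3 f.py
```

```text
time_s: 24.1
ee_pos: [0.5384, 0.0541, 0.1248]
tcp_rot: [0.0, 1.0, -0.0, -0.0]
wrist_force: [1.9, 1.7, 1.8]
finger_gap: 0.156
grip_force: 60.6
[ 5.3822e+02  5.3440e+01  1.2455e+02  8.0000e-02 -6.3000e-01  1.9500e+00] [0.05 0.09 0.01 0.44 0.26 0.57]
```

```bash
python3 -m inch '[{"dx":-0.04,"dy":-0.05,"dz":0,"spin":0},{"dx":-0.06,"dy":-0.0625,"dz":0,"spin":0},{"dx":-0.06,"dy":-0.0625,"dz":0,"spin":0},{"dx":-0.06,"dy":-0.0625,"dz":0,"spin":0},{"dx":-0.06,"dy":-0.0625,"dz":0,"spin":0},{"dx":-0.06,"dy":-0.0625,"dz":0,"spin":0},{"dx":-0.06,"dy":-0.0625,"dz":0,"spin":0},{"dx":-0.06,"dy":-0.0625,"dz":0,"spin":0},{"dx":-0.06,"dy":-0.0625,"dz":0,"spin":0},{"dx":-0.06,"dy":-0.0625,"dz":0,"spin":0},{"dx":-0.06,"dy":-0.0625,"dz":0,"spin":0},{"dx":0,"dy":0,"dz":0,"spin":0}]'; python3 f.py
```

```text
time_s: 26.15
ee_pos: [0.565, 0.0268, 0.1251]
tcp_rot: [0.0, 1.0, -0.0, 0.001]
wrist_force: [-0.2, 0.4, 1.2]
finger_gap: 0.155
grip_force: 60.5
[5.6489e+02 2.6890e+01 1.2510e+02 1.5000e-01 1.1000e-01 1.4700e+00] [0.08 0.06 0.02 0.45 0.27 0.42]
```

```bash
python3 -m inch '[{"dx":-0.05,"dy":-0.05,"dz":0,"spin":0},{"dx":-0.065,"dy":-0.07,"dz":0,"spin":0},{"dx":-0.065,"dy":-0.07,"dz":0,"spin":0},{"dx":-0.065,"dy":-0.07,"dz":0,"spin":0},{"dx":-0.065,"dy":-0.07,"dz":0,"spin":0},{"dx":-0.065,"dy":-0.07,"dz":0,"spin":0},{"dx":-0.065,"dy":-0.07,"dz":0,"spin":0},{"dx":-0.065,"dy":-0.07,"dz":0,"spin":0},{"dx":-0.065,"dy":-0.07,"dz":0,"spin":0},{"dx":-0.065,"dy":-0.07,"dz":0,"spin":0},{"dx":-0.065,"dy":-0.07,"dz":0,"spin":0},{"dx":-0.065,"dy":-0.07,"dz":0,"spin":0}]'; python3 f.py;  python3 - <<'E'
from h import *
ps=pose(); s=optics.camera("scene"); G=ps[0]-[0,0,.003]; a=np.radians(31)
T=G+.110*np.array([np.sin(a),0,-np.cos(a)]); S8=np.array([.6655-.0035,.0537-.0601,.02]);print(T,np.linalg.norm(T-S8),proj(s,T), "seam8",proj(s,S8))
for m in optics.silhouettes(s,"stick")[:1]:
    ys,xs=np.nonzero(m["pixels"]); print(m["confidence"],m["extent"],xs[ys>=ys.max()-1].mean(),ys.max())
E
```

```text
time_s: 27.95
ee_pos: [0.5952, -0.0055, 0.1249]
tcp_rot: [0.0, 1.0, 0.0, 0.0]
wrist_force: [-0.2, 1.9, 1.1]
finger_gap: 0.153
grip_force: 60.4
[ 5.9551e+02 -6.0100e+00  1.2505e+02  8.0000e-02  9.0000e-02  1.5000e+00] [0.16 0.25 0.09 0.37 0.86 0.33]
[ 0.65208439 -0.00601636  0.02785552] 0.012656051210592522 [[234.53544391 243.86237902]] seam8 [[232.50645707 249.3377042 ]]
```

```bash
python3 -m inch '[{"dx":-0.03,"dy":-0.03,"dz":0,"spin":0},{"dx":-0.03,"dy":-0.03,"dz":0,"spin":0},{"dx":0,"dy":0,"dz":0,"spin":0},{"dx":0,"dy":0,"dz":0,"spin":0},{"dx":0.02,"dy":0,"dz":-0.1,"spin":0},{"dx":0.05,"dy":0,"dz":-0.15,"spin":0},{"dx":0.2,"dy":0,"dz":-0.3,"spin":0},{"dx":0.5,"dy":0,"dz":-0.1,"spin":0},{"dx":0.6,"dy":0.2,"dz":0,"spin":0},{"dx":0.43,"dy":0.5,"dz":0,"spin":0},{"dx":0,"dy":0.8,"dz":0,"spin":0},{"dx":0,"dy":0.8,"dz":0,"spin":0}]'; python3 -m inch '[{"dx":0,"dy":0.5,"dz":0,"spin":0},{"dx":-0.3,"dy":0.25,"dz":0,"spin":0},{"dx":-0.5,"dy":0,"dz":0,"spin":0},{"dx":-0.5,"dy":0,"dz":0,"spin":0},{"dx":-0.3,"dy":0,"dz":0,"spin":0},{"dx":-0.2,"dy":0,"dz":0,"spin":0},{"dx":0,"dy":0,"dz":0,"spin":0},{"dx":0,"dy":0,"dz":0,"spin":0}]'
```

```text
time_s: 29.85
ee_pos: [0.5251, 0.0848, 0.1519]
tcp_rot: [0.001, 1.0, 0.0, 0.001]
wrist_force: [1.5, 0.5, -0.9]
finger_gap: 0.156
grip_force: 60.2
time_s: 30.85
ee_pos: [0.5968, 0.1142, 0.1508]
tcp_rot: [0.0, 1.0, 0.0, -0.0]
wrist_force: [-0.2, 0.2, -1.0]
finger_gap: 0.152
grip_force: 60.2
```

```bash
python3 -m inch '[{"dx":-0.02,"dy":0.03,"dz":0.15,"spin":0},{"dx":0,"dy":0,"dz":0.15,"spin":0},{"dx":0,"dy":0,"dz":0.12,"spin":0},{"dx":0,"dy":0,"dz":0.08,"spin":0},{"dx":0,"dy":0,"dz":0.05,"spin":0},{"dx":0,"dy":0,"dz":0.03,"spin":0},{"dx":0,"dy":0,"dz":0.03,"spin":0},{"dx":0,"dy":0,"dz":0.03,"spin":0},{"dx":0,"dy":0,"dz":0,"spin":0},{"dx":0,"dy":0,"dz":0,"spin":0}]' >/dev/null; python3 g.py 0 2.5 && python3 -m inch '[{"dx":0.04,"dy":-0.04,"dz":0,"spin":0},{"dx":0.062,"dy":-0.065,"dz":0,"spin":0},{"dx":0.062,"dy":-0.065,"dz":0,"spin":0},{"dx":0.062,"dy":-0.065,"dz":0,"spin":0},{"dx":0.062,"dy":-0.065,"dz":0,"spin":0},{"dx":0.062,"dy":-0.065,"dz":0,"spin":0},{"dx":0.062,"dy":-0.065,"dz":0,"spin":0},{"dx":0.062,"dy":-0.065,"dz":0,"spin":0},{"dx":0.062,"dy":-0.065,"dz":0,"spin":0},{"dx":0.062,"dy":-0.065,"dz":0,"spin":0},{"dx":0.062,"dy":-0.065,"dz":0,"spin":0},{"dx":0.062,"dy":-0.065,"dz":0,"spin":0}]'; python3 f.py
```

```text
[ 5.9860e+02  1.1564e+02  1.2560e+02 -2.3000e-01  8.4000e-01  1.5400e+00]
time_s: 33.8
ee_pos: [0.5691, 0.0854, 0.1253]
tcp_rot: [0.0, 1.0, 0.0, -0.0]
wrist_force: [0.8, 3.8, 1.6]
finger_gap: 0.154
grip_force: 60.5
[5.6875e+02 8.4830e+01 1.2513e+02 4.8000e-01 2.4800e+00 1.9300e+00] [0.16 0.24 0.11 0.29 0.84 0.42]
```

```bash
python3 -m inch '[{"dx":0.065,"dy":-0.05,"dz":0,"spin":0},{"dx":0.065,"dy":-0.065,"dz":0,"spin":0},{"dx":0.065,"dy":-0.065,"dz":0,"spin":0},{"dx":0.065,"dy":-0.065,"dz":0,"spin":0},{"dx":0.065,"dy":-0.065,"dz":0,"spin":0},{"dx":0.065,"dy":-0.065,"dz":0,"spin":0},{"dx":0.065,"dy":-0.065,"dz":0,"spin":0},{"dx":0.065,"dy":-0.065,"dz":0,"spin":0},{"dx":0.065,"dy":-0.065,"dz":0,"spin":0},{"dx":0.065,"dy":-0.065,"dz":0,"spin":0},{"dx":0.065,"dy":-0.065,"dz":0,"spin":0},{"dx":0.065,"dy":-0.065,"dz":0,"spin":0}]'; python3 -m inch '[{"dx":0,"dy":0,"dz":0,"spin":0},{"dx":-0.04,"dy":-0.05,"dz":0,"spin":0},{"dx":-0.06,"dy":-0.065,"dz":0,"spin":0},{"dx":-0.06,"dy":-0.065,"dz":0,"spin":0},{"dx":-0.06,"dy":-0.065,"dz":0,"spin":0},{"dx":-0.06,"dy":-0.065,"dz":0,"spin":0},{"dx":-0.06,"dy":-0.065,"dz":0,"spin":0},{"dx":-0.06,"dy":-0.065,"dz":0,"spin":0},{"dx":-0.06,"dy":-0.065,"dz":0,"spin":0},{"dx":-0.06,"dy":-0.065,"dz":0,"spin":0},{"dx":-0.06,"dy":-0.065,"dz":0,"spin":0},{"dx":-0.06,"dy":-0.065,"dz":0,"spin":0}]'; python3 f.py
```

```text
time_s: 35.6
ee_pos: [0.5379, 0.054, 0.1253]
tcp_rot: [0.0, 1.0, -0.0, -0.0]
wrist_force: [0.8, 1.5, 1.3]
finger_gap: 0.159
grip_force: 60.6
time_s: 37.1
ee_pos: [0.5639, 0.0266, 0.1253]
tcp_rot: [0.0, 1.0, 0.0, 0.0]
wrist_force: [-1.0, 0.8, 1.2]
finger_gap: 0.153
grip_force: 60.4
[ 5.6421e+02  2.6090e+01  1.2543e+02 -4.2000e-01 -1.7000e-01  1.2600e+00] [0.14 0.22 0.07 0.56 0.78 0.46]
```

```bash
python3 -m inch '[{"dx":-0.05,"dy":-0.06,"dz":0,"spin":0},{"dx":-0.07,"dy":-0.072,"dz":0,"spin":0},{"dx":-0.07,"dy":-0.072,"dz":0,"spin":0},{"dx":-0.07,"dy":-0.072,"dz":0,"spin":0},{"dx":-0.07,"dy":-0.072,"dz":0,"spin":0},{"dx":-0.07,"dy":-0.072,"dz":0,"spin":0},{"dx":-0.07,"dy":-0.072,"dz":0,"spin":0},{"dx":-0.07,"dy":-0.072,"dz":0,"spin":0},{"dx":-0.07,"dy":-0.072,"dz":0,"spin":0},{"dx":-0.07,"dy":-0.072,"dz":0,"spin":0},{"dx":-0.07,"dy":-0.072,"dz":0,"spin":0},{"dx":-0.07,"dy":-0.072,"dz":0,"spin":0}]'; python3 -m inch '[{"dx":0,"dy":0,"dz":0,"spin":0},{"dx":0,"dy":0,"dz":0,"spin":0}]'>/dev/null; python3 f.py;  python3 -m inch '[{"dx":0.02,"dy":0,"dz":-0.1,"spin":0},{"dx":0.05,"dy":0,"dz":-0.15,"spin":0},{"dx":0.2,"dy":0,"dz":-0.3,"spin":0},{"dx":0.5,"dy":0,"dz":-0.1,"spin":0},{"dx":0.6,"dy":0,"dz":0,"spin":0},{"dx":0.43,"dy":0.3,"dz":-0.5,"spin":0},{"dx":0,"dy":0.7,"dz":-0.5,"spin":0},{"dx":0,"dy":0.8,"dz":-0.5,"spin":0},{"dx":0,"dy":0.8,"dz":0,"spin":0},{"dx":0.1,"dy":0.8,"dz":0,"spin":0},{"dx":0.2,"dy":0.8,"dz":0,"spin":0},{"dx":0.2,"dy":0.8,"dz":0,"spin":0}]'; python3 -m inch '[{"dx":0.2,"dy":0.8,"dz":0,"spin":0},{"dx":0.2,"dy":0.8,"dz":0,"spin":0},{"dx":0.1,"dy":0.6,"dz":0,"spin":0},{"dx":0,"dy":0.2,"dz":0,"spin":0},{"dx":0,"dy":0,"dz":0,"spin":0},{"dx":0,"dy":0,"dz":0,"spin":0}]'
```

```text
time_s: 38.9
ee_pos: [0.5967, -0.0075, 0.1253]
tcp_rot: [0.0, 1.0, 0.0, 0.0]
wrist_force: [-0.7, 1.5, 1.0]
finger_gap: 0.152
grip_force: 60.4
[ 5.9695e+02 -8.0700e+00  1.2556e+02  1.3000e-01 -1.1700e+00  1.3600e+00] [0.05 0.07 0.02 0.48 0.54 0.39]
time_s: 40.95
ee_pos: [0.5036, 0.1936, 0.212]
tcp_rot: [0.0, 1.0, 0.0, 0.0]
wrist_force: [0.7, -0.5, -0.6]
finger_gap: 0.154
grip_force: 60.1
time_s: 41.7
ee_pos: [0.485, 0.287, 0.2114]
tcp_rot: [0.001, 1.0, -0.0, 0.0]
wrist_force: [0.2, -0.1, -0.5]
finger_gap: 0.15
grip_force: 60.1
```

```bash
python3 -m inch '[{"dx":0.06,"dy":0.045,"dz":0.2,"spin":0},{"dx":0,"dy":0,"dz":0.3,"spin":0},{"dx":0,"dy":0,"dz":0.3,"spin":0},{"dx":0,"dy":0,"dz":0.3,"spin":0},{"dx":0,"dy":0,"dz":0.25,"spin":0},{"dx":0,"dy":0,"dz":0.15,"spin":0},{"dx":0,"dy":0,"dz":0.1,"spin":0},{"dx":0,"dy":0,"dz":0.06,"spin":0},{"dx":0,"dy":0,"dz":0,"spin":0},{"dx":0,"dy":0,"dz":0,"spin":0}]'>/dev/null; python3 f.py; python3 - <<'E'
from h import *
ps=pose(); s=optics.camera("scene"); T=ps[0]+[.059,0,-.104]; print(T,proj(s,T),"hole",proj(s,[.540,.288,.046]))
for m in optics.silhouettes(s,"stick")[:1]:
    ys,xs=np.nonzero(m["pixels"]); print(m["confidence"],m["extent"],xs[ys>=ys.max()-1].mean(),ys.max())
for m in optics.silhouettes(s,"holder")[:1]: print(m["confidence"],m["extent"])
E
```

```text
[ 4.8186e+02  2.9046e+02  1.4495e+02 -2.2000e+00 -2.6000e-01 -6.6000e-01] [0.04 0.02 0.02 0.28 0.57 0.78]
[0.54094147 0.29045695 0.04090706] [[383.70617661 240.84066977]] hole [[382.91310765 238.37714162]]
0.83 [385.2, 178.5, 13.0, 61.4] 383.3333333333333 240
0.82 [365.9, 228.8, 29.0, 32.7]
```

```bash
python3 -m inch '[{"dx":0.05,"dy":-0.045,"dz":0,"spin":0},{"dx":0,"dy":0,"dz":0.05,"spin":0},{"dx":0,"dy":0,"dz":0.05,"spin":0},{"dx":0,"dy":0,"dz":0.05,"spin":0},{"dx":0,"dy":0,"dz":0,"spin":0},{"dx":0,"dy":0,"dz":0,"spin":0}]'>/dev/null; python3 f.py
```

```text
[4.8134e+02 2.8894e+02 1.3934e+02 3.5400e+00 2.0000e-02 1.2300e+00] [0.09 0.03 0.03 0.71 0.44 0.23]
```

```bash
python3 -m inch '[{"dx":-0.1,"dy":0,"dz":-0.02,"spin":0},{"dx":-0.14,"dy":0,"dz":-0.03,"spin":0},{"dx":-0.14,"dy":0,"dz":-0.03,"spin":0},{"dx":-0.14,"dy":0,"dz":-0.02,"spin":0},{"dx":-0.14,"dy":0,"dz":0,"spin":0},{"dx":-0.14,"dy":0,"dz":0,"spin":0}]'; python3 f.py; python3 -m inch '[{"dx":-0.14,"dy":0,"dz":0,"spin":0},{"dx":-0.14,"dy":0,"dz":0,"spin":0},{"dx":-0.14,"dy":0,"dz":0,"spin":0},{"dx":-0.14,"dy":0,"dz":0,"spin":0},{"dx":-0.14,"dy":0,"dz":0,"spin":0},{"dx":-0.12,"dy":0,"dz":0.02,"spin":0},{"dx":0,"dy":0,"dz":0,"spin":0}]'; python3 f.py
```

```text
time_s: 45.2
ee_pos: [0.507, 0.288, 0.141]
tcp_rot: [-0.0, 1.0, -0.002, -0.006]
wrist_force: [-7.2, 1.4, 3.8]
finger_gap: 0.156
grip_force: 61.1
[ 5.0764e+02  2.8790e+02  1.4085e+02 -5.3200e+00  3.4000e-01  1.5600e+00] [0.31 0.03 0.11 0.97 0.75 1.04]
time_s: 46.38
ee_pos: [0.5408, 0.2879, 0.14]
tcp_rot: [-0.0, 1.0, -0.002, -0.005]
wrist_force: [-4.9, 0.1, 1.6]
finger_gap: 0.152
grip_force: 60.9
[ 5.4080e+02  2.8791e+02  1.4001e+02 -5.0700e+00 -3.0000e-02  6.6000e-01] [0.02 0.02 0.01 0.33 0.66 0.68]
```

```bash
python3 -m inch '[{"dx":0.03,"dy":0,"dz":0.06,"spin":0},{"dx":0.03,"dy":0,"dz":0.06,"spin":0},{"dx":0.03,"dy":0,"dz":0.05,"spin":0},{"dx":0.03,"dy":0,"dz":0.05,"spin":0},{"dx":0,"dy":0,"dz":0,"spin":0},{"dx":0,"dy":0,"dz":0,"spin":0}]'; python3 f.py; python3 - <<'E'
from h import *
ps=pose(); w=optics.camera("wrist")
for m in optics.silhouettes(w,"stick")[:1]: print(m["extent"])
G=ps[0]-[0,0,.003]
for d in (-5,0,5,10): a=np.radians(d);print(d,proj(w,G+.019*np.array([-np.sin(a),0,np.cos(a)]),ps))
E
```

```text
time_s: 47.42
ee_pos: [0.5397, 0.2884, 0.1327]
tcp_rot: [0.0, 1.0, -0.0, -0.001]
wrist_force: [-3.7, -1.4, -2.1]
finger_gap: 0.152
grip_force: 60.6
[ 5.3970e+02  2.8843e+02  1.3277e+02 -4.0800e+00 -4.9000e-01 -1.9500e+00] [0.02 0.02 0.02 0.41 0.55 0.43]
[263.9, 209.0, 31.2, 116.2]
-5 [[281.23122029 313.76317903]]
0 [[281.23760896 310.42763814]]
5 [[281.24181921 306.82727468]]
10 [[281.24373453 302.99556473]]
```

```bash
python3 -m inch '[{"dx":0.03,"dy":0,"dz":0.03,"spin":0},{"dx":0,"dy":0,"dz":0.03,"spin":0},{"dx":0,"dy":0,"dz":0,"spin":0},{"dx":0,"dy":0,"dz":0,"spin":0}]'; python3 -m inch '[{"dx":0,"dy":0,"dz":0,"spin":0},{"dx":0,"dy":0,"dz":0,"spin":0},{"dx":0,"dy":0,"dz":0,"spin":0},{"dx":0,"dy":0,"dz":0,"spin":0},{"dx":0,"dy":0,"dz":0,"spin":0},{"dx":0,"dy":0,"dz":0,"spin":0},{"dx":0,"dy":0,"dz":0,"spin":0},{"dx":0,"dy":0,"dz":0,"spin":0}]' 60; python3 -m inch '[{"dx":0,"dy":0,"dz":-0.2,"spin":0},{"dx":0,"dy":0,"dz":-0.5,"spin":0},{"dx":0,"dy":0,"dz":-0.6,"spin":0},{"dx":0,"dy":0,"dz":-0.6,"spin":0},{"dx":0.5,"dy":0,"dz":-0.6,"spin":0},{"dx":0.6,"dy":0,"dz":-0.3,"spin":0},{"dx":0,"dy":0,"dz":0,"spin":0},{"dx":0,"dy":0,"dz":0,"spin":0},{"dx":0,"dy":0,"dz":0,"spin":0}]' 85; python3 - <<'E'
from h import *
ps=pose(); print(ps[0]); w=optics.camera("wrist"); s=optics.camera("scene")
for n,q,pp in (("w",w,ps),("s",s,None)):
    print(n,"pred top/handle-low/hole", proj(q,[[.540,.288,.145],[.540,.288,.066],[.540,.288,.046]],pp).round(1).tolist())
    for m in optics.silhouettes(q,"stick")[:1]:
        ys,xs=np.nonzero(m["pixels"]); print(m["confidence"],m["extent"],[(v,xs[ys==v].mean().round(1)) for v in range(ys.min(),ys.max()+1,10)])
for n in ("tumbler","salt","pepper","cup","wineglass","spoon"): print(n,[(round(d["confidence"],2),d["extent"]) for d in optics.silhouettes(s,n)][:1])
E
```

```text
time_s: 48.32
ee_pos: [0.5394, 0.2889, 0.1315]
tcp_rot: [0.0, 1.0, 0.0, 0.001]
wrist_force: [-3.8, -0.6, 1.9]
finger_gap: 0.151
grip_force: 60.9
time_s: 49.32
ee_pos: [0.539, 0.2886, 0.1309]
tcp_rot: [0.0, 1.0, 0.0, 0.0]
wrist_force: [-0.7, -0.6, -0.5]
finger_gap: 0.703
grip_force: 0.0
time_s: 50.45
ee_pos: [0.4955, 0.2882, 0.2423]
tcp_rot: [0.001, 1.0, -0.0, -0.0]
wrist_force: [0.7, 0.6, -0.1]
finger_gap: 0.996
grip_force: 0.0
[0.49548829 0.28817851 0.2422736 ]
w pred top/handle-low/hole [[280.2, 272.4], [280.0, 233.9], [279.9, 226.8]]
0.79 [273.5, 219.9, 18.4, 45.6] [(219, np.float64(280.5)), (229, np.float64(281.0)), (239, np.float64(281.5)), (249, np.float64(282.5)), (259, np.float64(284.0))]
s pred top/handle-low/hole [[388.4, 197.9], [384.0, 230.5], [382.9, 238.4]]
0.72 [382.3, 195.1, 13.8, 46.6] [(195, np.float64(390.5)), (205, np.float64(389.0)), (215, np.float64(386.5)), (225, np.float64(385.5)), (235, np.float64(383.5))]
tumbler [(0.84, [124.0, 151.9, 29.7, 48.4])]
salt [(0.58, [340.0, 191.3, 18.2, 30.7])]
pepper [(0.91, [206.4, 169.1, 20.9, 30.3])]
cup []
wineglass [(0.82, [69.3, 164.2, 45.9, 78.1])]
spoon [(0.76, [439.2, 213.0, 47.1, 54.2])]
```

```bash
python3 - <<'E'
from h import *
w=optics.camera("wrist"); a=cv2.imread("pics/w2.png")[:,:,::-1]
for v in range(250,292,3): print(v, "now",w["image"][v,282].tolist(),"before",a[v,278].tolist())
s=optics.camera("scene"); t=optics.camera("top")
for q in (w,s):
    for m in optics.silhouettes(q,"stick")[:2]: print(m["confidence"],m["extent"])
print([m["extent"] for m in optics.silhouettes(t,"cup")[:2]],[m["extent"] for m in optics.silhouettes(t,"holder")[:1]])
print(r.read_state()["time_s"])
E
```

```text
250 now [91, 79, 65] before [80, 71, 57]
253 now [138, 134, 134] before [81, 71, 58]
256 now [142, 138, 138] before [81, 70, 56]
259 now [142, 138, 138] before [81, 71, 58]
262 now [142, 138, 137] before [124, 104, 79]
265 now [141, 137, 136] before [81, 78, 74]
268 now [160, 160, 152] before [132, 129, 128]
271 now [161, 161, 153] before [133, 129, 130]
274 now [162, 162, 154] before [133, 130, 130]
277 now [162, 162, 154] before [135, 131, 131]
280 now [162, 162, 153] before [162, 162, 153]
283 now [161, 162, 153] before [162, 162, 153]
286 now [134, 134, 127] before [162, 162, 154]
289 now [103, 103, 96] before [157, 157, 149]
0.74 [272.7, 219.8, 16.9, 46.1]
0.6 [340.5, 193.4, 20.4, 29.0]
0.56 [382.2, 196.1, 12.8, 45.1]
[[159.7, 165.2, 38.4, 33.3]] [[180.4, 219.1, 21.5, 11.9]]
51.3
```

```bash
python3 -c "
from plant import r
print(r.job_done())"
```

```text
the job is handed in; nothing more can be done
None
```

I polished the joint from left to right with the stick leaning about 30° by estimate and the tip lightly pressed. I ran a second full pass as insurance, because the estimated distance to the first point was close to the 12 mm limit. The stick is back in its holder, tip down, leaning about 4–5° by camera, the gripper is clear, and the job is handed in at about 51 s; no verdict was returned.

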